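# Clamp the recorder's cover down flat, crosswise

## Robot

A 6-joint arm with a two-finger parallel gripper is mounted at the origin on a cart in front of the work surface, level with it; the furniture and walls round the work are solid. World frame = base frame: x ahead of the robot, y to its left, z up, the work surface at z = 0. Lengths are in m, angles in rad, forces in N, time in s.
With the tool pointing down it reaches from about 0.325 to 0.875 m from the base axis. Payload 4.4 kg.
Tool frame: the origin (TCP) lies midway between the tips of the shut fingers; the grasp point (between the pads) lies behind it (robot.pinch_z is the z of the grasp point in the tool frame, in m); z points along the fingers, y is the direction in which the jaws open and shut (so a half turn about z gives the same grasp; the last joint's range is limited). The gripper opens to 85 mm and grips with 20 to 120 N. Pads are 22 mm wide; open, the fingers measure 114 mm over their backs; the gripper's body (76 mm by 85 mm) begins 54 mm behind the grasp point. The pads swing forward as they close: fully open they stand 13 mm farther back than shut.
Start: joints at [1.105, 0.207, 1.542, -0, 1.393, -0.15], TCP at [0.179, 0.547, 0.231] pointing down, gripper open.
Joint ranges: [-2.73, 2.73], [-0.86, 2.22], [0.23, 2.46], [-1.11, 4.25], [0.08, 2.63], [-2.82, 2.82]. Speed limits (rad/s): [2.79, 2.79, 3.14, 3.14, 3.14, 3.14].

## Interface

Orientations are given as a unit quaternion [w, x, y, z].
In Python, from station import get_obs, vision, job, robot gives the robot as it stands.
- The arm moves only by the tool send_rows, never from a script. Its argument "plan" is one flat list of numbers, 6 for each row, row after row: the shift along the tool's x, y, z in mm, then the turn, a rotation vector about the tool's x, y, z in degrees. In form: [x, y, z, wx, wy, wz, x, y, z, wx, wy, wz, ...]. A call has 1 to 12 rows; each row is the pose to reach, as a shift and turn from the pose commanded when the call began, along the tool's axes at that moment; what a row does not reach only later rows make up. A row lasts 1/10 s, in which the tool goes at most 50 mm and 8.59 degrees, less where a joint would pass 70% of its speed; a pose out of reach is approached as far as the arm can. A call with a gripper value outside its range is refused whole. "grip" is the opening, from 0 (shut) to 1 (fully open), set as the call begins (left out, the last holds). The fingers move at their own pace and stop on an object; the grip force is fixed at half the most. Time passes only in rows, so rows that repeat a pose let the fingers close. It gives the time, the measured TCP pose, the force and the opening at its end, in the units of the state.
- get_obs(): the state, without advancing time (a new reading comes with each control period).
- vision.get_image(name): name is "side" or "top"; returns the picture (480x640x3 uint8, red, green, blue); there is no depth.
- vision.camera_info(name): a dict with "vfov" (degrees; the focal length in pixels is half the picture's height over the tangent of half this angle, whatever the lens; pixels are square), "cx", "cy" (the principal point, pixels), "extrinsics" (4x4, takes a point from world to camera coordinates). Camera axes: x right, y down, z forward; pixel columns grow to the right and rows downward; lengths in m; the calibration is good to about 2 mm. A picture is of the moment at which its call begins. camera_info takes no time and is no camera call.
- job.close_job(): hands the job in, once; it reports no verdict.
The state is a dict: "clock": time; "qpos": joint angles; "joint_vel": joint speeds; "effort": joint torques, N m; "tool_pos": TCP position; "tool_rot": TCP orientation; "ft_force": force on the tool from outside, world axes, zero at the start; "wrist_torque": the same for the moment, N m; "width": finger opening in m.
Only numpy, scipy, OpenCV 4.12 (cv2) and the standard library are available. Lean on these libraries where they do the work, as an engineer would, in place of code of your own. Each camera call takes 0.05 s, during which the arm holds its last target.

## Task

The cover of this nest-box recorder lies loose on its soft seal with its four wing screws only just started. Turn one screw down clockwise by about an eighth of a turn (45 degrees), then the one diagonally opposite, then the other two by as much; after that go round once more, again one diagonal pair first and then the other, turning each screw until you feel it firmly tight but never forced, so that the cover is clamped flat. Let go of everything and leave the small things round the case where they are.

Things in the scene. Friction and masses are not known exactly. Their poses are not given: they have to be found in the camera images.
- housing: grey plastic case of a nest-box recorder, 150x150 mm, 55 mm high, thick black foam seal on its rim, low lugs left and right (out to 93 mm from its middle). Fixed. Origin: centre of its underside; x, y along its sides, z up. Its four wing screws are alike: shape told under screw0, turning under screw1, feel under screw2 and screw3.
- cover: square aluminium cover, 150x150x6 mm, with a round window 48 mm across and 4 mm high in the middle; lies on the soft seal, underside about 64 mm above the worktop. It can sink 3 to 5.5 mm (how far cannot be seen and varies) before it sits on hard stops inside the seal; pressed at one corner only, it tilts. Origin: centre of its underside.
- screw0: steel wing screw at x, y = (+50, +50) mm of the case, diagonally opposite screw2. Origin 70 mm above the worktop at the start, on the screw's axis; x along the wings, y across, z up. The wings form a flat upright bar 36 mm long, 10 mm thick, from 11 to 33 mm above the origin, over a round flange (radius 11 mm, top 8 mm above the origin).
- screw1: steel wing screw at x, y = (-50, +50) mm of the case, diagonally opposite screw3. Origin and shape as screw0. Each screw turns down clockwise seen from above (yaw falls), sinks about 4 mm per rad (a steep quick thread), less under load, and stays where it is left. The cover reaches its stops 0.7 to 1.6 rad after the start; after that about 0.5 rad more makes it tight.
- screw2: steel wing screw at x, y = (-50, -50) mm of the case, diagonally opposite screw0. Origin and shape as screw0. Each screw turns lightly, under 0.1 N m, until the cover is on its stops below it; from there the moment that it holds against the hand rises by about 0.7 N m per rad.
- screw3: steel wing screw at x, y = (+50, -50) mm of the case, diagonally opposite screw1. Origin and shape as screw0. Each screw is firmly tight when it holds 0.2 to 0.4 N m against the hand at rest (0.27 is best), and forced above 0.45 N m; it then presses on the cover with about 200 N for each N m.
- tally_counter: tally counter, small round hand counter, 57x71x23 mm, standing beside the case; a bystander. Origin: centre of its underside.
- film_pot_c: small black film pot with bands, 35 mm across and 58 mm high, standing beside the case; a bystander. Origin: centre of its underside.
- ring_pack_c: small flat cardboard box, 40x58x17 mm, standing beside the case; a bystander. Origin: centre of its underside.
- green_tape: small dark roll of tape lying flat, 53 mm across, 19 mm high, standing beside the case; a bystander. Origin: centre of its underside.

How it is judged:
By the outcome, as a careful person would: the job done as asked, in the order asked, and still so for the second after the job is handed in, with the robot touching nothing.
It also fails if it takes over 72 s, if anything falls off the work surface, if the arm or the gripper's body presses on something with over 40 N, if the wrist force passes 120 N, or if a joint passes its speed limit or range.

## Working session

There is one attempt and no reset: what is moved stays moved. The work goes in short steps, Python scripts to look and compute and a tool call to move; the robot and the scene stay as the last step left them, time stands still between calls to the robot, and variables do not carry over. Pictures are saved under pics/ and viewed, and the job is handed in when it is done.

Besides the shell and the picture viewer there is one more tool, called after ">>>" as name(argument=value, ...), one argument or row to a line, values as JSON. send_rows: Moves the arm, as the interface text tells. Its arguments: {"type":"object","properties":{"plan":{"type":"array"},"grip":{"type":"number"}},"required":["plan"]}

```bash
mkdir -p pics; ls
python3 - <<'E'
from station import get_obs, vision, job, robot
import cv2
o=get_obs();print(o)
print({k:getattr(robot,k) for k in dir(robot) if not k.startswith('_')})
for n in ("top","side"):
    cv2.imwrite(f"pics/{n}0.png",vision.get_image(n)[:,:,::-1]); print(vision.camera_info(n))
E
```

```text
pics
{'clock': 0.0, 'qpos': array([ 1.10451478e+00,  2.07414431e-01,  1.54295557e+00,  1.01350216e-05,
        1.39348911e+00, -1.50472064e-01]), 'joint_vel': array([-1.05649907e-03, -6.51242108e-04, -3.92977478e-05, -4.31093126e-04,
        7.71795162e-04,  1.56230674e-03]), 'effort': array([-4.52081058e-04, -3.83041263e+01, -2.91590631e+01, -3.30845942e-04,
        1.08648167e-02,  2.64881386e-06]), 'tool_pos': array([0.17823765, 0.54588693, 0.23012815]), 'tool_rot': array([-3.48701153e-04,  1.57250150e-01,  9.87558153e-01, -1.07825902e-03]), 'ft_force': array([ 0.63127312, -0.4795586 ,  0.32279899]), 'wrist_torque': array([ 0.02209812,  0.05908499, -0.01349326]), 'width': 0.08579233030439083}
{'MotionError': <class 'station.MotionError'>, 'pinch_z': -0.0187}
{'vfov': 52.007135885849564, 'cx': 330.2539797846644, 'cy': 243.90812151499185, 'extrinsics': array([[ 0.04996662, -0.99874356,  0.00382472,  0.02183342],
       [-0.97817434, -0.04971017, -0.20175198,  0.59778971],
       [ 0.20168862,  0.00633962, -0.97942918,  0.91707433],
       [ 0.        ,  0.        ,  0.        ,  1.        ]])}
{'vfov': 44.89340851798377, 'cx': 314.05791521626674, 'cy': 244.14973673271106, 'extrinsics': array([[-0.9854916 , -0.168525  , -0.02014023,  0.56326054],
       [-0.09642341,  0.6535744 , -0.75069503,  0.08919014],
       [ 0.13967402, -0.73786166, -0.66034184,  0.96587303],
       [ 0.        ,  0.        ,  0.        ,  1.        ]])}
```

View pics/top0.png

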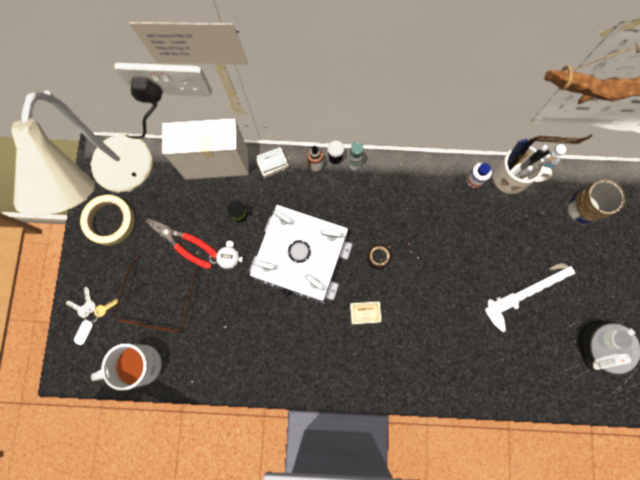

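View pics/side0.png

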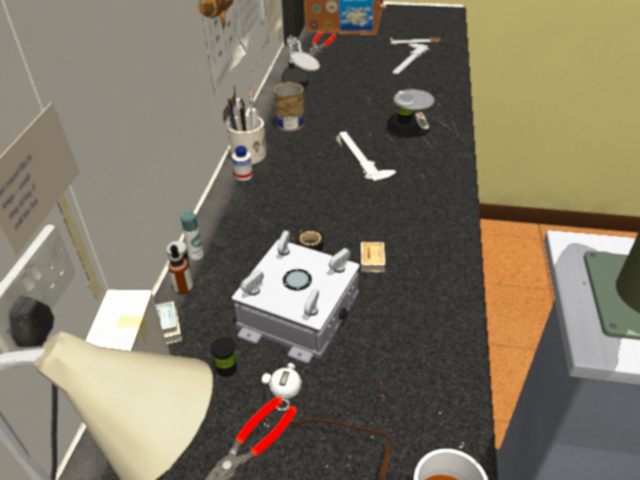

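Run:
```python
import cv2
a=cv2.imread("pics/top0.png")[195:315,220:380];cv2.imwrite("pics/top0c.png",cv2.resize(a,None,fx=5,fy=5,interpolation=cv2.INTER_CUBIC))
a=cv2.imread("pics/side0.png")[225:365,220:400];cv2.imwrite("pics/side0c.png",cv2.resize(a,None,fx=4,fy=4,interpolation=cv2.INTER_CUBIC))
```

```text
(no output)
```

View pics/top0c.png

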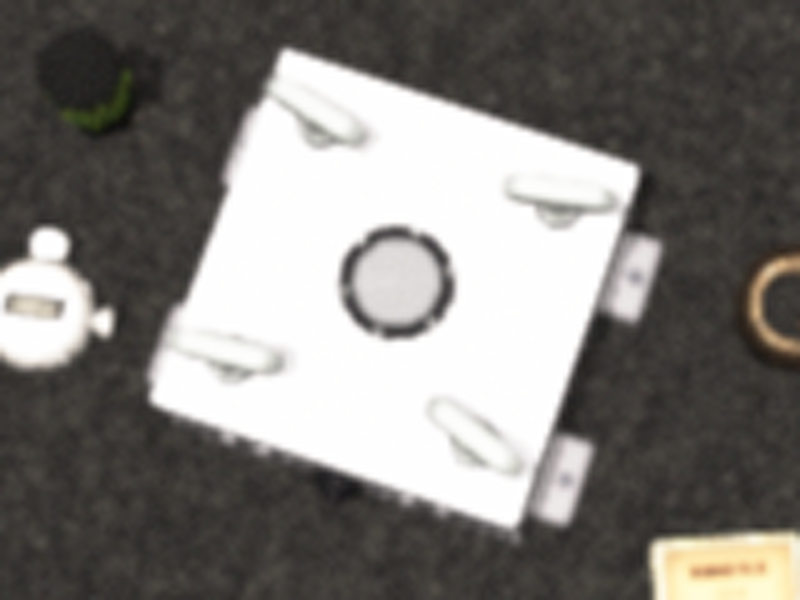

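View pics/side0c.png

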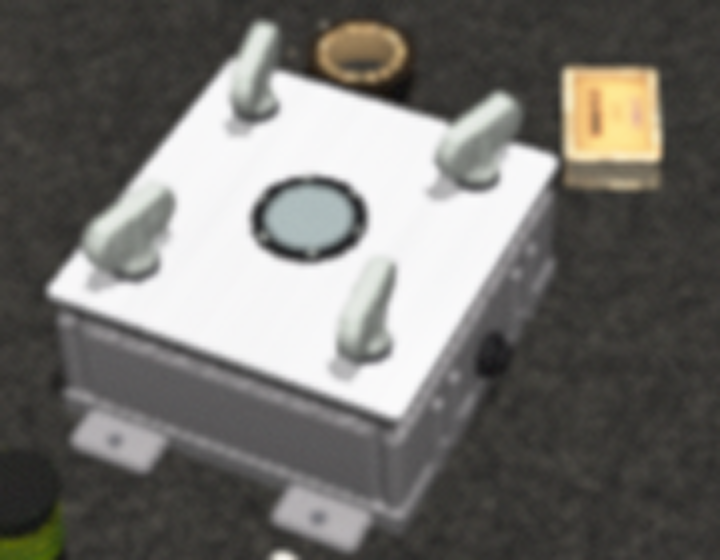

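```bash
cat > h.py <<'E'
import numpy as np, cv2
from scipy.optimize import least_squares
from scipy.spatial.transform import Rotation as R
from station import get_obs, vision, job, robot
def K(n):
    c=vision.camera_info(n); f=240/np.tan(np.radians(c['vfov']/2)); return f,c['cx'],c['cy'],np.array(c['extrinsics'])
def proj(n,P):
    f,cx,cy,E=K(n); P=np.atleast_2d(P); q=P@E[:3,:3].T+E[:3,3]; return np.c_[cx+f*q[:,0]/q[:,2],cy+f*q[:,1]/q[:,2]]
def back(n,uv,z):
    f,cx,cy,E=K(n); C=-E[:3,:3].T@E[:3,3]; uv=np.atleast_2d(uv)
    d=np.c_[(uv[:,0]-cx)/f,(uv[:,1]-cy)/f,np.ones(len(uv))]@E[:3,:3]
    return C+d*((z-C[2])/d[:,2])[:,None]
def tc(p): return np.array(p)/5+np.array([220,195])-.4
def sc(p): return np.array(p)/4+np.array([220,225])-.375
E
python3 - <<'E'
from h import *
ct=tc([(285,48),(638,168),(518,528),(152,402)])
print(back('top',ct,.07))
cs=sc([(225,62),(557,158),(398,418),(48,292)])
print(back('side',cs,.07))
w=tc([(317,117)]);
for n,p in dict(A=[(270,85),(365,138)],B=[(508,188),(615,200)],C=[(172,342),(283,360)],D=[(435,405),(518,468)]).items():
    q=back('top',tc(p),.1);d=q[1]-q[0];print(n,q.mean(0),np.hypot(*d[:2]),np.degrees(np.arctan2(d[1],d[0])))
q=back('top',tc([(398,282)]),.074);print(q, back('side',sc([(310,217)]),.074))
E
```

```text
[[0.66963863 0.16314092 0.07      ]
 [0.62750973 0.01989135 0.07      ]
 [0.48295999 0.05987586 0.07      ]
 [0.52456273 0.20444702 0.07      ]]
[[0.63147639 0.02662489 0.07      ]
 [0.48546331 0.06498556 0.07      ]
 [0.5268928  0.2093847  0.07      ]
 [0.66943983 0.16794109 0.07      ]]
A [0.63637393 0.14513237 0.1       ] 0.04259273192656522 -116.77481314348081
B [0.60855826 0.04954216 0.1       ] 0.04124535569988698 -93.64765944732032
C [0.54138758 0.17257881 0.1       ] 0.04265494242697078 -96.38684575870793
D [0.5137456  0.07683392 0.1       ] 0.03928597140138105 -124.32686893580986
[[0.57601884 0.11172577 0.074     ]] [[0.57698546 0.11699776 0.074     ]]
```

```bash
cat > ov.py <<'E'
from h import *
def fit(top,side):
    # per-cam xy offset absorbed: fit cover pose per cam, return
    out={}
    s=.075*np.array([[1,-1],[-1,-1],[-1,1],[1,1]])
    for n,p in (('top',top),('side',side)):
        def f(v):
            c,sn=np.cos(v[2]),np.sin(v[2]); q=s@np.array([[c,sn],[-sn,c]])+v[:2]
            return (proj(n,np.c_[q,np.full(4,.07)])-p).ravel()
        r=least_squares(f,[.577,.114,np.radians(73.6)]);out[n]=r.x;print(n,r.x[:2],np.degrees(r.x[2]),np.round(r.fun,1))
    return out
top=tc([(285,48),(638,168),(518,528),(152,402)]); 
side=sc([(225,62),(557,158),(398,418),(48,292)])
# order: A corner=+e1-e2, B=-e1-e2, D=-e1+e2, C=+e1+e2
if __name__=="__main__":
    o=fit(top,side[[3,0,1,2]])
    import sys
    yaw=dict(zip("ABDC",map(float,sys.argv[1:5])))
    for n,x0,y0,w,h,k in (('top',220,195,160,120,5),('side',220,225,180,140,4)):
        im=cv2.imread(f"pics/{n}0.png")[y0:y0+h,x0:x0+w]; im=cv2.resize(im,None,fx=k,fy=k,interpolation=cv2.INTER_CUBIC)
        v=o[n]; c,s=np.cos(v[2]),np.sin(v[2]); e1=np.array([c,s]);e2=np.array([-s,c])
        for l,(a,b) in dict(A=(1,-1),B=(-1,-1),D=(-1,1),C=(1,1)).items():
            p=v[:2]+.05*(a*e1+b*e2); t=np.radians(yaw[l]);d=np.array([np.cos(t),np.sin(t)]);m=np.array([-d[1],d[0]])
            for z,col in ((.103,(0,0,255)),(.081,(255,0,0))):
                q=np.array([p+.018*i*d+.005*j*m for i,j in ((1,1),(1,-1),(-1,-1),(-1,1))])
                uv=(proj(n,np.c_[q,np.full(4,z)])-[x0,y0]+.5)*k-.5
                cv2.polylines(im,[np.round(uv).astype(int)],True,col,1)
        cv2.imwrite(f"pics/ov_{n}_{sys.argv[5]}.png",im)
E
python3 ov.py 63 86 56 84 a
```

```text
top [0.5761479  0.11182818] 74.0559420656938 [-0.1  0.4  0.4 -0.1 -0.2 -0.3 -0.  -0. ]
side [0.57831835 0.11701529] 74.48624823829563 [-1.   0.5  0.8 -0.7 -0.3 -0.1  0.5  0. ]
```

View pics/ov_top_a.png

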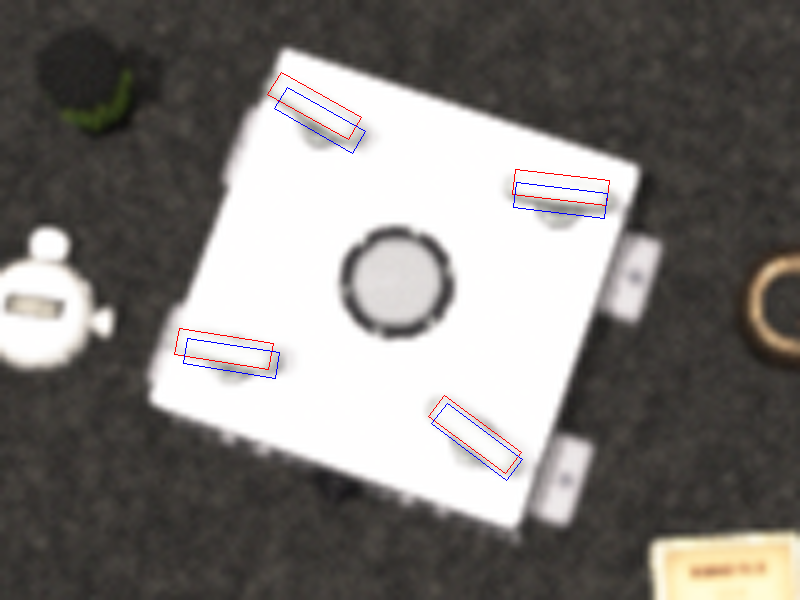

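View pics/ov_side_a.png

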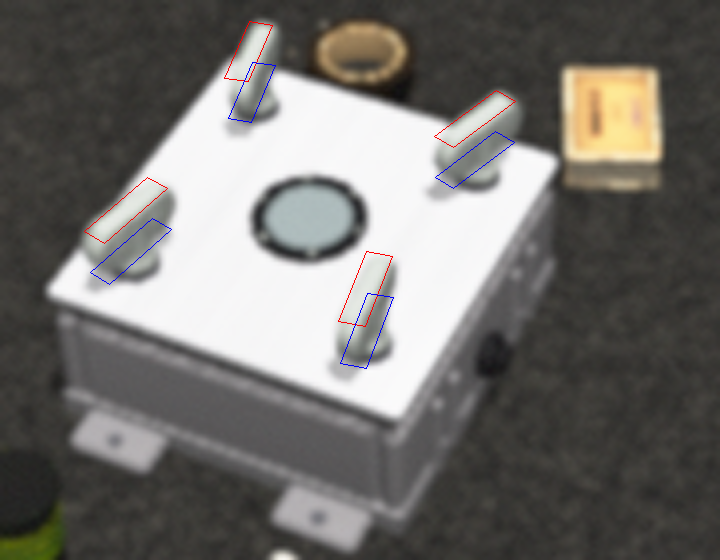

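Run:
```python
import cv2,numpy as np
a=cv2.imread("pics/top0.png").astype(float)
t=[]
for x,y in ((283,218),(332,234),(265,265),(315,282)):
    c=cv2.resize(a[y-15:y+15,x-20:x+20],None,fx=10,fy=10,interpolation=cv2.INTER_CUBIC); t.append(np.clip((c-170)*3,0,255))
cv2.imwrite("pics/enh.png",np.vstack([np.hstack(t[:2]),np.hstack(t[2:])]))
```

```text
[ WARN:0@0.100] global loadsave.cpp:1063 imwrite_ Unsupported depth image for selected encoder is fallbacked to CV_8U.
```

View pics/enh.png

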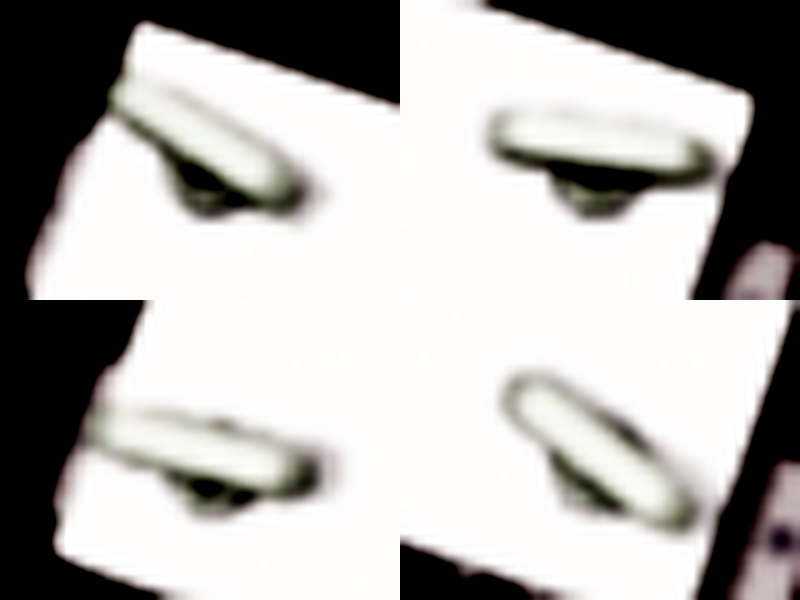

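```bash
cat > scr.py <<'E'
from h import *
T=dict(A=((263,203),(125,92),(285,190)),B=((312,219),(100,130),(305,158)),C=((245,250),(100,128),(310,170)),D=((295,267),(120,95),(285,215)))
for n,(o,a,b) in T.items():
    q=back('top',np.array([a,b])/10+np.array(o)-.45,.1);d=q[0]-q[1];print(n,q.mean(0),np.hypot(*d[:2]),np.degrees(np.arctan2(d[1],d[0])))
# side: centreline of top face ends in crop
S=dict(A=((95,230),(160,187)),B=((240,82),(264,28)),C=((360,320),(385,262)),D=((445,145),(505,98)))
for n,p in S.items():
    q=back('side',sc(p),.102);d=q[0]-q[1];print(n,q.mean(0),np.hypot(*d[:2]),np.degrees(np.arctan2(d[1],d[0])))
E
python3 scr.py
python3 - <<'E'
import cv2,numpy as np
a=cv2.imread("pics/side0.png").astype(float)
t=[]
for x,y in ((252,280),(284,245),(312,301),(340,260)):
    c=cv2.resize(a[y-15:y+15,x-20:x+20],None,fx=10,fy=10,interpolation=cv2.INTER_CUBIC); t.append(np.clip((c-90)*1.6,0,255))
cv2.imwrite("pics/enhs.png",np.vstack([np.hstack(t[:2]),np.hstack(t[2:])]).astype(np.uint8))
E
```

```text
A [0.63686282 0.14525418 0.1       ] 0.036792518640702175 60.893831796550494
B [0.6094317 0.0497784 0.1      ] 0.03964148987177665 84.93784321885103
C [0.54205117 0.17272629 0.1       ] 0.04066724244481417 81.50751299784235
D [0.51345099 0.07700308 0.1       ] 0.0384523694342104 56.84319257971299
A [0.6394905  0.15021917 0.102     ] 0.03208200215530987 54.569508727757665
B [0.61150431 0.05635478 0.102     ] 0.034377213033105807 85.58485901553178
C [0.54083159 0.17837322 0.102     ] 0.030046124616999854 82.24007398222004
D [0.51655417 0.08274156 0.102     ] 0.036144209482029704 57.419462766788925
```

View pics/enhs.png

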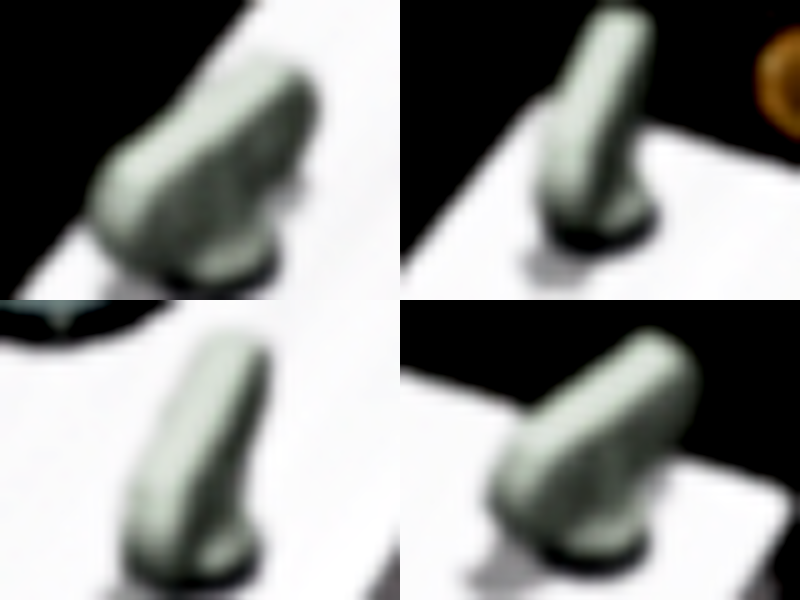

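```bash
cat > go.py <<'E'
from h import *
import sys
def st():
    o=get_obs(); q=o['tool_rot']; Rm=R.from_quat([q[1],q[2],q[3],q[0]]).as_matrix(); return o,Rm
if __name__=="__main__":
    o,Rm=st()
    ph=np.degrees(np.arctan2(Rm[1,0],Rm[0,0]))
    print('t',round(o['clock'],2),'pos',np.round(o['tool_pos']*1000,1),'phi',round(ph,2),'zax',np.round(Rm[:,2],4),'F',np.round(o['ft_force'],2),'M',np.round(o['wrist_torque'],3),'w',round(o['width']*1000,1),'q',np.round(np.degrees(o['qpos']),1))
    if len(sys.argv)>1:
        x,y,z,p=map(float,sys.argv[1:])
        d=Rm.T@(np.array([x,y,z])-o['tool_pos']*1000)
        c,s=np.cos(np.radians(p)),np.sin(np.radians(p))
        T=np.array([[c,s,0],[s,-c,0],[0,0,-1.]])
        print('shift',np.round(d,1),'rotvec',np.round(np.degrees(R.from_matrix(Rm.T@T).as_rotvec()),2))
E
python3 go.py 514.5 79.7 170 57
```

```text
t 0.1 pos [178.3 545.9 230.2] phi 161.91 zax [-0.001  -0.0019 -1.    ] F [ 0.78 -0.17 -0.95] M [ 0.01   0.008 -0.006] w 85.6 q [63.3 11.9 88.4  0.  79.8 -8.6]
shift [-464.4 -338.6   60.8] rotvec [-1.0000e-01  1.0000e-01  1.0491e+02]
```

>>> send_rows(
  plan=[-464.4,-338.6,60.8,0,0,104.9,-464.4,-338.6,60.8,0,0,104.9,-464.4,-338.6,60.8,0,0,104.9,-464.4,-338.6,60.8,0,0,104.9,-464.4,-338.6,60.8,0,0,104.9,-464.4,-338.6,60.8,0,0,104.9,-464.4,-338.6,60.8,0,0,104.9,-464.4,-338.6,60.8,0,0,104.9,-464.4,-338.6,60.8,0,0,104.9,-464.4,-338.6,60.8,0,0,104.9,-464.4,-338.6,60.8,0,0,104.9,-464.4,-338.6,60.8,0,0,104.9],
  grip=0.5,
)

```text
clock: 1.3
tool_pos: [0.5162, 0.0772, 0.1698]
tool_rot: [0.0, 0.874, 0.487, -0.0]
ft_force: [-0.7, 1.2, 0.5]
width: 0.0427
```

```bash
python3 go.py 514.5 79.7 120 57
```

```text
t 1.3 pos [516.2  77.2 169.8] phi 58.25 zax [-2.e-04 -9.e-04 -1.e+00] F [-0.71  1.2   0.49] M [ 0.04  -0.04   0.058] w 42.7 q [-1.   8.9 99.5 -0.1 71.7 30.8]
shift [ 1.3 -2.8 49.8] rotvec [0.01 0.05 1.25]
```

>>> send_rows(
  plan=[1.3,-2.8,45,0,0,1.25,1.3,-2.8,45,0,0,1.25,1.3,-2.8,45,0,0,1.25],
)

```text
clock: 1.6
tool_pos: [0.5116, 0.0831, 0.1243]
tool_rot: [-0.001, 0.877, 0.481, -0.002]
ft_force: [0.3, 0.5, 0.4]
width: 0.0431
```

```bash
python3 go.py 514.5 79.7 83 57
cat > pic.py <<'E'
from h import *
import sys
tag,tx,ty,sx,sy=sys.argv[1],*map(int,sys.argv[2:6])
t=[]
for n,x,y in (('top',tx,ty),('side',sx,sy)):
    a=vision.get_image(n)[:,:,::-1]; cv2.imwrite(f"pics/{n}_{tag}.png",a)
    t.append(cv2.resize(a[y-40:y+40,x-40:x+40],None,fx=5,fy=5,interpolation=cv2.INTER_CUBIC))
cv2.imwrite(f"pics/z_{tag}.png",np.hstack(t))
E
python3 pic.py d1 315 275 335 260
python3 -c "
from h import *
print(proj('top',[.5145,.0797,.115]),proj('side',[.5145,.0797,.115]))"
```

```text
t 1.6 pos [511.6  83.1 124.3] phi 57.55 zax [-4.e-03  1.e-04 -1.e+00] F [0.35 0.49 0.44] M [ 0.04  -0.016 -0.008] w 43.1 q [ -0.4  11.8 102.    0.   66.4  32.1]
shift [-1.2  4.4 41.3] rotvec [-0.2   0.12  0.55]
[[313.13497201 280.37574798]] [[340.09920624 247.58539608]]
```

View pics/z_d1.png

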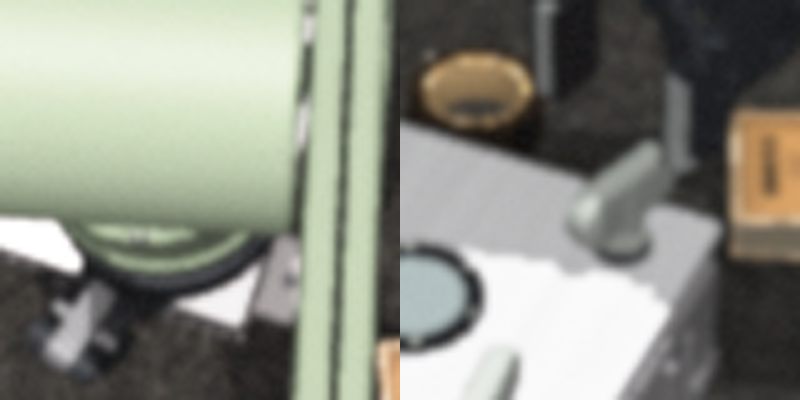

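>>> send_rows(
  plan=[0,0,0,0,0,0,0,0,0,0,0,0,0,0,0,0,0,0],
)

```text
clock: 2.0
tool_pos: [0.5138, 0.0834, 0.1266]
tool_rot: [0.001, 0.876, 0.482, 0.001]
ft_force: [-0.2, 0.1, -0.6]
width: 0.043
```

```bash
python3 go.py 514.5 79.7 84 57; python3 pic.py d2 315 275 335 260
```

```text
t 2.0 pos [513.8  83.4 126.6] phi 57.57 zax [ 0.0021 -0.     -1.    ] F [-0.19  0.1  -0.57] M [0.019 0.021 0.015] w 43.0 q [ -0.3  11.7 101.8  -0.   66.4  32.1]
shift [-2.8  2.5 42.6] rotvec [ 0.1  -0.06  0.57]
```

View pics/z_d2.png

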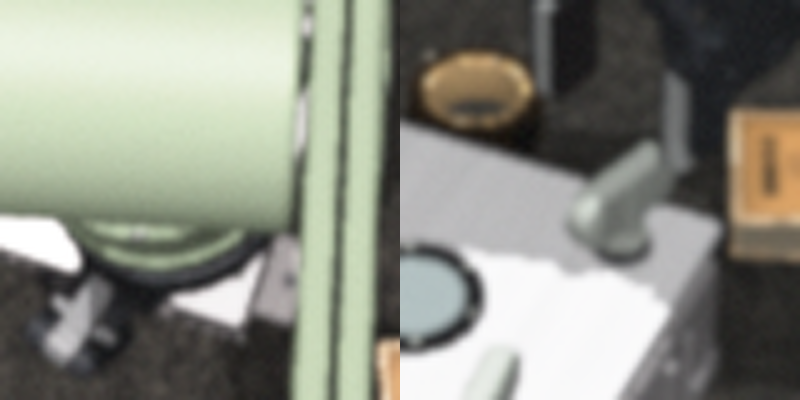

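```bash
python3 - <<'E'
from go import *
o,Rm=st()
for s in(1,-1):
  for x in(-11,11):
    p=o['tool_pos']+Rm@np.array([x,s*21.5,-6])/1000
    print(s,x,(proj('side',p)-[295,220])*5+[400,0])
E
python3 - <<'E'
import cv2
a=cv2.imread("pics/side_d2.png")[200:300,280:390];cv2.imwrite("pics/sz.png",cv2.resize(a,None,fx=6,fy=6,interpolation=cv2.INTER_CUBIC))
E
```

```text
1 -11 [[598.08704835  57.08952204]]
1 11 [[551.50708448  91.92842322]]
-1 -11 [[705.38570206 116.64491779]]
-1 11 [[659.11063047 153.18917526]]
```

View pics/sz.png

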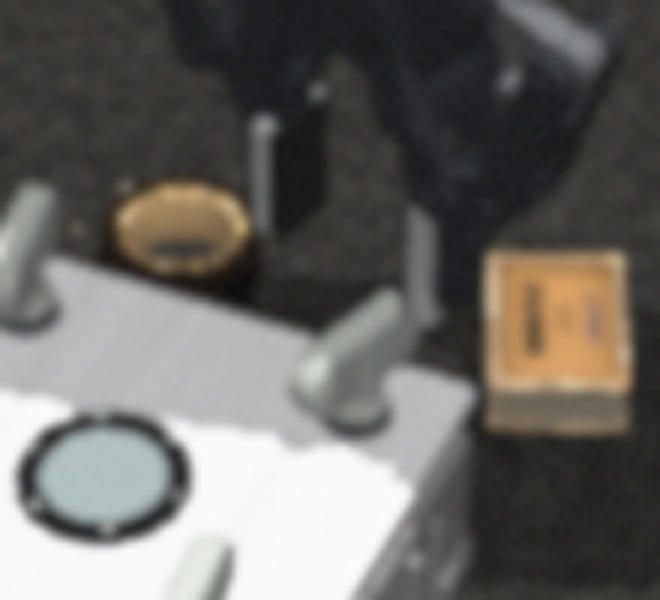

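```bash
python3 go.py 515.2 80.5 83 57
```

```text
t 2.1 pos [513.4  83.2 126.1] phi 57.55 zax [ 0.001 -0.    -1.   ] F [-0.09  0.11 -0.3 ] M [ 0.045 -0.003 -0.003] w 42.8 q [ -0.3  11.7 101.9  -0.   66.4  32.1]
shift [-1.4  2.9 43.1] rotvec [ 0.05 -0.03  0.55]
```

>>> send_rows(
  plan=[-1.4,2.9,15,0,0,0.55,-1.4,2.9,30,0,0,0.55,-1.4,2.9,40,0,0,0.55,-1.4,2.9,43,0,0,0.55,-1.4,2.9,43,0,0,0.55,-1.4,2.9,43,0,0,0.55],
)

```text
clock: 2.7
tool_pos: [0.5154, 0.0803, 0.083]
tool_rot: [0.0, 0.879, 0.477, 0.0]
ft_force: [-0.1, -0.4, -0.0]
width: 0.0429
```

```bash
python3 go.py 515.2 80.5 83 57;python3 pic.py d3 315 275 335 260
```

```text
t 2.7 pos [515.4  80.3  83. ] phi 56.98 zax [ 0.0011 -0.     -1.    ] F [-0.13 -0.37 -0.02] M [-0.019  0.041  0.014] w 42.9 q [ -0.7  15.4 103.3  -0.   61.3  32.4]
shift [ 0.1 -0.2  0. ] rotvec [ 0.05 -0.03 -0.02]
```

View pics/z_d3.png

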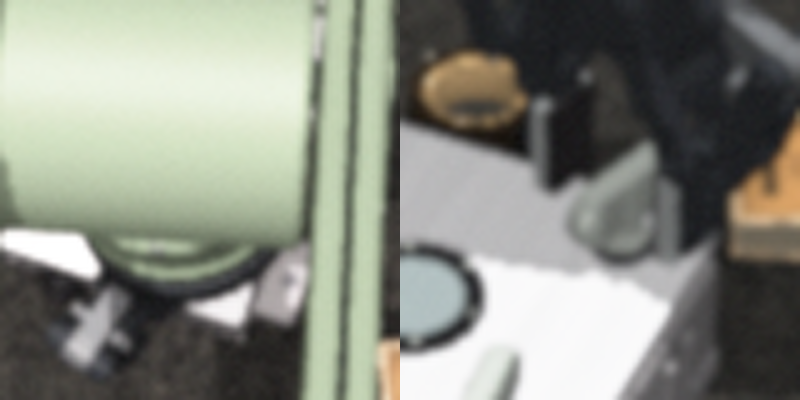

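>>> send_rows(
  plan=[0,0,0,0,0,0,0,0,0,0,0,0,0,0,0,0,0,0,0,0,0,0,0,0],
  grip=0.17,
)

```text
clock: 3.2
tool_pos: [0.515, 0.0803, 0.0826]
tool_rot: [0.0, 0.879, 0.477, 0.0]
ft_force: [-0.8, 0.5, -0.5]
width: 0.0147
```

```bash
python3 go.py
```

```text
t 3.2 pos [515.   80.3  82.6] phi 56.97 zax [ 3.e-04 -0.e+00 -1.e+00] F [-0.83  0.47 -0.49] M [-0.019  0.038 -0.039] w 14.7 q [ -0.7  15.4 103.3  -0.   61.2  32.4]
```

>>> send_rows(
  plan=[0,0,0,0,0,0,0,0,0,0,0,0,0,0,0,0,0,0,0,0,0,0,0,0],
  grip=0,
)

```text
clock: 3.6
tool_pos: [0.5157, 0.0798, 0.0829]
tool_rot: [0.001, 0.879, 0.477, 0.001]
ft_force: [3.2, -3.5, -0.6]
width: 0.009
```

```bash
python3 go.py; python3 go.py
```

```text
t 3.6 pos [515.7  79.8  82.9] phi 56.97 zax [ 1.9e-03 -7.0e-04 -1.0e+00] F [ 3.15 -3.45 -0.64] M [-0.466 -0.434 -0.055] w 9.0 q [ -0.7  15.4 103.3  -0.   61.2  32.4]
t 3.6 pos [515.7  79.8  82.9] phi 56.97 zax [ 1.9e-03 -7.0e-04 -1.0e+00] F [ 3.15 -3.45 -0.64] M [-0.466 -0.434 -0.055] w 9.0 q [ -0.7  15.4 103.3  -0.   61.2  32.4]
```

>>> send_rows(
  plan=[0,0.8,0.5,0,0,7,0,0.8,1.0,0,0,14,0,0.8,1.5,0,0,21,0,0.8,1.5,0,0,21,0,0.8,1.5,0,0,21],
)

```text
clock: 4.1
tool_pos: [0.5158, 0.0798, 0.0814]
tool_rot: [0.0, 0.951, 0.31, 0.0]
ft_force: [1.1, -3.1, 3.0]
width: 0.009
```

```bash
python3 go.py
```

```text
t 4.1 pos [515.8  79.8  81.4] phi 36.11 zax [ 7.e-04 -1.e-04 -1.e+00] F [ 1.09 -3.08  2.99] M [-0.406 -0.138 -0.034] w 9.0 q [ -0.7  15.6 103.2  -0.   61.1  53.2]
```

>>> send_rows(
  plan=[0,0.5,0.6,0,0,8,0,0.5,1.2,0,0,16,0,0.5,1.8,0,0,24.1,0,0.5,1.8,0,0,24.1,0,0.5,1.8,0,0,24.1],
)

```text
clock: 4.6
tool_pos: [0.5159, 0.0797, 0.0798]
tool_rot: [-0.0, 0.995, 0.104, 0.0]
ft_force: [0.0, -1.3, 5.2]
width: 0.0088
```

```bash
python3 go.py
```

```text
t 4.6 pos [515.9  79.7  79.8] phi 11.99 zax [ 1.e-04  5.e-04 -1.e+00] F [ 0.03 -1.34  5.16] M [-0.201 -0.017 -0.072] w 8.8 q [ -0.7  15.8 103.3   0.   60.9  77.3]
```

>>> send_rows(
  plan=[0,0,0,0,0,0,0,0,0,0,0,0,0,0,0,0,0,0,0,0,-30,0,0,0,0,0,-60,0,0,0,0,0,-60,0,0,0],
  grip=0.5,
)

```text
clock: 5.2
tool_pos: [0.519, 0.0797, 0.1433]
tool_rot: [0.0, 0.995, 0.104, 0.004]
ft_force: [0.6, 0.2, 0.1]
width: 0.0428
```

```bash
python3 go.py 639.5 148.3 135 60; python3 pic.py d4 300 250 300 270
```

```text
t 5.2 pos [519.   79.7 143.3] phi 11.91 zax [ 8.3e-03  3.0e-04 -1.0e+00] F [0.63 0.24 0.1 ] M [-0.04   0.035 -0.023] w 42.8 q [ -0.7  10.7 100.7   0.   68.1  77.4]
shift [132.  -42.3   9.3] rotvec [  0.27  -0.4  -48.09]
```

View pics/z_d4.png

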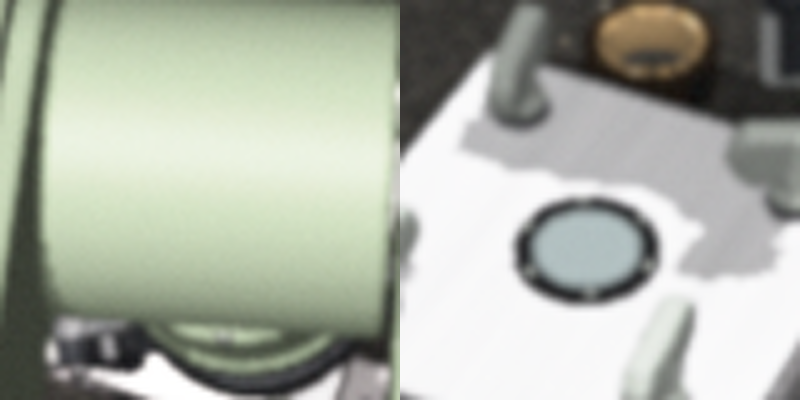

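>>> send_rows(
  plan=[45,-14,5,0,0,-8,90,-28,5,0,0,-16,132,-42.3,5,0,0,-24,132,-42.3,5,0,0,-32,132,-42.3,5,0,0,-40,132,-42.3,5,0,0,-48,132,-42.3,5,0,0,-48,132,-42.3,5,0,0,-48],
)

```text
clock: 6.1
tool_pos: [0.6351, 0.148, 0.1324]
tool_rot: [-0.001, 0.867, 0.498, -0.001]
ft_force: [-0.6, -0.0, 0.1]
width: 0.0427
```

```bash
python3 go.py 639.5 148.3 83 60; python3 pic.py a1 283 218 255 275
```

```text
t 6.1 pos [635.1 148.  132.4] phi 59.72 zax [-3.1e-03 -2.0e-04 -1.0e+00] F [-0.62 -0.01  0.07] M [ 0.033 -0.012  0.015] w 42.7 q [ 5.5 26.2 81.7  0.  72.3 35.8]
shift [ 2.6  3.8 49.4] rotvec [-0.15  0.1  -0.28]
```

View pics/z_a1.png

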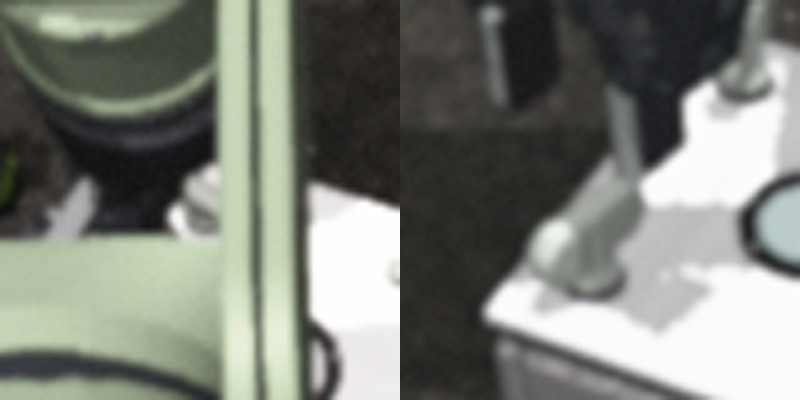

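>>> send_rows(
  plan=[0,0,0,0,0,0,0,0,0,0,0,0,0,0,0,0,0,0],
)

```text
clock: 6.5
tool_pos: [0.6363, 0.148, 0.1343]
tool_rot: [0.0, 0.867, 0.499, 0.0]
ft_force: [0.2, -0.2, -0.6]
width: 0.0429
```

```bash
python3 go.py 639.5 148.3 83 60
```

```text
t 6.5 pos [636.3 148.  134.3] phi 59.85 zax [ 3.e-04  0.e+00 -1.e+00] F [ 0.24 -0.25 -0.63] M [-0.008  0.023 -0.036] w 42.9 q [ 5.5 26.1 81.6  0.  72.3 35.7]
shift [ 1.9  2.6 51.3] rotvec [ 0.01 -0.01 -0.15]
```

>>> send_rows(
  plan=[1.9,2.6,15,0,0,0,1.9,2.6,30,0,0,0,1.9,2.6,45,0,0,0,1.9,2.6,51.3,0,0,0,1.9,2.6,51.3,0,0,0,1.9,2.6,51.3,0,0,0],
)

```text
clock: 7.1
tool_pos: [0.6395, 0.1484, 0.0825]
tool_rot: [-0.0, 0.867, 0.499, -0.0]
ft_force: [0.3, 0.1, -0.3]
width: 0.0426
```

>>> send_rows(
  plan=[0,0,0,0,0,0,0,0,0,0,0,0,0,0,0,0,0,0,0,0,0,0,0,0],
  grip=0.2,
)

```text
clock: 7.5
tool_pos: [0.6398, 0.1484, 0.0834]
tool_rot: [0.0, 0.867, 0.499, 0.0]
ft_force: [0.3, -0.5, 0.1]
width: 0.017
```

```bash
python3 go.py; python3 pic.py a2 283 218 255 275
```

```text
t 7.5 pos [639.8 148.4  83.4] phi 59.87 zax [ 8.e-04  1.e-04 -1.e+00] F [ 0.28 -0.46  0.08] M [ 0.009 -0.001  0.049] w 17.0 q [ 5.5 29.7 82.8  0.  67.4 35.6]
```

View pics/z_a2.png

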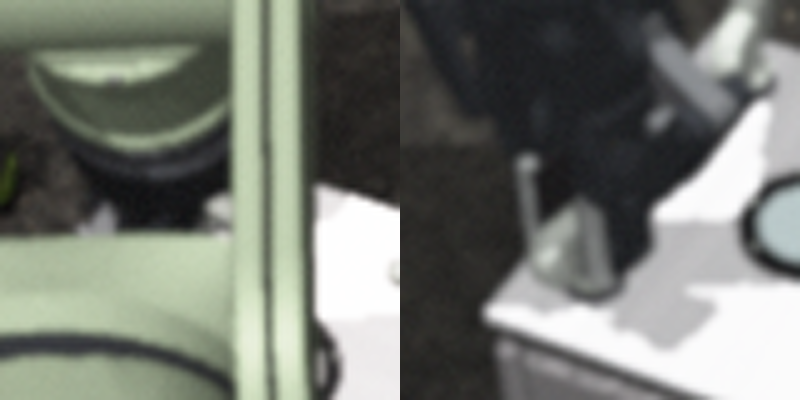

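Bar A is between the fingers; close and turn.

>>> send_rows(
  plan=[0,0,0,0,0,0,0,0,0,0,0,0,0,0,0,0,0,0,0,0,0,0,0,0],
  grip=0,
)

```text
clock: 8.0
tool_pos: [0.6398, 0.1483, 0.0832]
tool_rot: [0.0, 0.867, 0.499, 0.0]
ft_force: [0.6, -0.8, 2.5]
width: 0.009
```

```bash
python3 go.py
```

```text
t 8.0 pos [639.8 148.3  83.2] phi 59.88 zax [ 6.e-04 -1.e-04 -1.e+00] F [ 0.62 -0.76  2.5 ] M [-0.099 -0.021  0.028] w 9.0 q [ 5.5 29.7 82.8 -0.  67.4 35.6]
```

>>> send_rows(
  plan=[0,0,0.5,0,0,7.5,0,0,1.0,0,0,15,0,0,1.5,0,0,22.5,0,0,2.0,0,0,30,0,0,2.5,0,0,37.5,0,0,3.0,0,0,45,0,0,3.0,0,0,45,0,0,3.0,0,0,45],
)

```text
clock: 8.8
tool_pos: [0.6399, 0.1481, 0.0802]
tool_rot: [0.0, 0.991, 0.131, 0.0]
ft_force: [-0.3, -1.5, 2.1]
width: 0.0089
```

```bash
python3 go.py
```

```text
t 8.8 pos [639.9 148.1  80.2] phi 15.01 zax [ 9.e-04 -3.e-04 -1.e+00] F [-0.3  -1.48  2.06] M [-0.265 -0.122 -0.053] w 8.9 q [ 5.5 29.9 82.9 -0.  67.1 80.5]
```

>>> send_rows(
  plan=[0,0,0,0,0,0,0,0,0,0,0,0,0,0,0,0,0,0,0,0,-20,0,0,0,0,0,-40,0,0,0,0,0,-55,0,0,0,0,0,-55,0,0,0,0,0,-55,0,0,0],
  grip=0.5,
)

```text
clock: 9.6
tool_pos: [0.6394, 0.1484, 0.1349]
tool_rot: [-0.0, 0.992, 0.13, 0.0]
ft_force: [0.3, -0.6, -0.6]
width: 0.0428
```

```bash
python3 go.py 612.1 51.8 135 85
```

```text
t 9.6 pos [639.4 148.4 134.9] phi 14.89 zax [ 3.e-04  1.e-04 -1.e+00] F [ 0.34 -0.6  -0.6 ] M [0.012 0.007 0.012] w 42.8 q [ 5.5 26.4 81.   0.  72.6 80.6]
shift [-51.2  86.4  -0.1] rotvec [ 1.000e-02 -1.000e-02 -7.011e+01]
```

>>> send_rows(
  plan=[-17,29,0,0,0,-8,-34,58,0,0,0,-16,-51.2,86.4,0,0,0,-24,-51.2,86.4,0,0,0,-32,-51.2,86.4,0,0,0,-40,-51.2,86.4,0,0,0,-48,-51.2,86.4,0,0,0,-56,-51.2,86.4,0,0,0,-64,-51.2,86.4,0,0,0,-70,-51.2,86.4,0,0,0,-70,-51.2,86.4,0,0,0,-70,-51.2,86.4,0,0,0,-70],
)

```text
clock: 10.8
tool_pos: [0.6117, 0.0517, 0.1342]
tool_rot: [-0.0, 0.739, 0.674, -0.0]
ft_force: [-0.4, 0.4, -0.7]
width: 0.0428
```

```bash
python3 go.py 612.1 51.8 83 85
```

```text
t 10.8 pos [611.7  51.7 134.2] phi 84.79 zax [-1.2e-03  1.0e-04 -1.0e+00] F [-0.36  0.36 -0.65] M [-0.036  0.033  0.035] w 42.8 q [-3.2 21.7 87.7  0.  70.6  2. ]
shift [ 0.1  0.4 51.2] rotvec [-0.07  0.   -0.21]
```

>>> send_rows(
  plan=[0,0.3,15,0,0,0,0,0.3,30,0,0,0,0,0.3,45,0,0,0,0,0.3,51.2,0,0,0,0,0.3,51.2,0,0,0,0,0.3,51.2,0,0,0],
)

```text
clock: 11.4
tool_pos: [0.6125, 0.0517, 0.0834]
tool_rot: [-0.0, 0.738, 0.675, -0.0]
ft_force: [-0.8, 0.3, 0.7]
width: 0.0427
```

>>> send_rows(
  plan=[0,0,0,0,0,0,0,0,0,0,0,0,0,0,0,0,0,0,0,0,0,0,0,0],
  grip=0.2,
)

```text
clock: 11.8
tool_pos: [0.6128, 0.0517, 0.0842]
tool_rot: [0.0, 0.738, 0.675, 0.0]
ft_force: [0.1, -0.1, -0.9]
width: 0.017
```

>>> send_rows(
  plan=[0,0,0,0,0,0,0,0,0,0,0,0,0,0,0,0,0,0,0,0,0,0,0,0],
  grip=0,
)

```text
clock: 12.2
tool_pos: [0.612, 0.0517, 0.084]
tool_rot: [-0.0, 0.738, 0.675, -0.0]
ft_force: [-4.3, 0.8, 4.8]
width: 0.0087
```

```bash
python3 go.py
```

```text
t 12.2 pos [612.   51.7  84. ] phi 84.88 zax [-0.001  0.    -1.   ] F [-4.33  0.81  4.77] M [ 0.029  0.765 -0.001] w 8.7 q [-3.2 25.2 89.5 -0.  65.4  1.9]
```

>>> send_rows(
  plan=[0,-0.7,0.5,0,0,7.5,0,-0.7,1.0,0,0,15,0,-0.7,1.5,0,0,22.5,0,-0.7,2.0,0,0,30,0,-0.7,2.5,0,0,37.5,0,-0.7,3.0,0,0,45,0,-0.7,3.0,0,0,45,0,-0.7,3.0,0,0,45],
)

```text
clock: 13.0
tool_pos: [0.6119, 0.0518, 0.081]
tool_rot: [0.0, 0.94, 0.342, 0.0]
ft_force: [-2.5, 0.6, 5.0]
width: 0.009
```

```bash
python3 go.py
```

```text
t 13.0 pos [611.9  51.8  81. ] phi 40.02 zax [ 3.e-04  1.e-04 -1.e+00] F [-2.49  0.58  5.02] M [ 0.003  0.49  -0.079] w 9.0 q [-3.2 25.4 89.7  0.  64.9 46.7]
```

>>> send_rows(
  plan=[0,0,0,0,0,0,0,0,0,0,0,0,0,0,0,0,0,0,0,0,-20,0,0,0,0,0,-40,0,0,0,0,0,-55,0,0,0,0,0,-55,0,0,0,0,0,-55,0,0,0],
  grip=0.5,
)

```text
clock: 13.8
tool_pos: [0.6119, 0.0517, 0.1357]
tool_rot: [0.0, 0.94, 0.341, 0.0]
ft_force: [0.1, -0.4, -0.0]
width: 0.0427
```

```bash
python3 go.py 543.6 175.8 135 82
```

```text
t 13.8 pos [611.9  51.7 135.7] phi 39.88 zax [ 5.e-04 -0.e+00 -1.e+00] F [ 0.12 -0.38 -0.  ] M [ 0.002  0.022 -0.005] w 42.7 q [-3.2 21.6 87.7 -0.  70.6 46.9]
shift [  27.2 -139.     0.6] rotvec [ 3.000e-02 -1.000e-02 -4.212e+01]
```

>>> send_rows(
  plan=[9,-46,0.6,0,0,-8,18,-92,0.6,0,0,-16,27.2,-139,0.6,0,0,-24,27.2,-139,0.6,0,0,-32,27.2,-139,0.6,0,0,-42,27.2,-139,0.6,0,0,-42,27.2,-139,0.6,0,0,-42,27.2,-139,0.6,0,0,-42,27.2,-139,0.6,0,0,-42],
)

```text
clock: 14.7
tool_pos: [0.5435, 0.1754, 0.1347]
tool_rot: [-0.0, 0.756, 0.654, -0.0]
ft_force: [0.6, -0.3, 0.2]
width: 0.0426
```

```bash
python3 go.py 543.8 175.8 83 82
```

```text
t 14.7 pos [543.5 175.4 134.7] phi 81.76 zax [-5.e-04 -1.e-04 -1.e+00] F [ 0.63 -0.25  0.2 ] M [ 0.025 -0.047 -0.011] w 42.6 q [ 9.2 16.9 94.1  0.  69.  17.4]
shift [ 0.4  0.2 51.7] rotvec [-0.03  0.01 -0.24]
```

>>> send_rows(
  plan=[0.4,0.2,15,0,0,0,0.4,0.2,30,0,0,0,0.4,0.2,45,0,0,0,0.4,0.2,51.7,0,0,0,0.4,0.2,51.7,0,0,0,0.4,0.2,51.7,0,0,0],
)

```text
clock: 15.3
tool_pos: [0.5438, 0.1763, 0.0831]
tool_rot: [-0.0, 0.755, 0.655, -0.0]
ft_force: [-0.4, 0.8, 0.2]
width: 0.0425
```

>>> send_rows(
  plan=[0,0,0,0,0,0,0,0,0,0,0,0,0,0,0,0,0,0,0,0,0,0,0,0],
  grip=0.2,
)

```text
clock: 15.7
tool_pos: [0.5441, 0.1763, 0.0839]
tool_rot: [0.0, 0.755, 0.655, 0.0]
ft_force: [0.0, -0.3, -0.4]
width: 0.0173
```

>>> send_rows(
  plan=[0,0,0,0,0,0,0,0,0,0,0,0,0,0,0,0,0,0,0,0,0,0,0,0],
  grip=0,
)

```text
clock: 16.1
tool_pos: [0.5437, 0.1763, 0.0838]
tool_rot: [-0.0, 0.755, 0.655, 0.0]
ft_force: [-2.7, 0.7, 6.3]
width: 0.009
```

```bash
python3 go.py
```

```text
t 16.1 pos [543.7 176.3  83.8] phi 81.87 zax [-1.e-04  1.e-04 -1.e+00] F [-2.71  0.69  6.28] M [ 0.034  0.44  -0.036] w 9.0 q [ 9.3 20.7 96.   0.  63.3 17.4]
```

>>> send_rows(
  plan=[-0.4,-0.4,0.5,0,0,7.5,-0.4,-0.4,1.0,0,0,15,-0.4,-0.4,1.5,0,0,22.5,-0.4,-0.4,2.0,0,0,30,-0.4,-0.4,2.5,0,0,37.5,-0.4,-0.4,3.0,0,0,45,-0.4,-0.4,3.0,0,0,45,-0.4,-0.4,3.0,0,0,45],
)

```text
clock: 16.9
tool_pos: [0.5441, 0.1761, 0.0809]
tool_rot: [0.0, 0.948, 0.317, 0.001]
ft_force: [-0.8, 0.5, 4.4]
width: 0.0089
```

```bash
python3 go.py
```

```text
t 16.9 pos [544.1 176.1  80.9] phi 37.02 zax [ 1.7e-03  4.0e-04 -1.0e+00] F [-0.79  0.5   4.42] M [ 0.066  0.054 -0.133] w 8.9 q [ 9.3 20.9 96.1  0.  62.9 62.2]
```

>>> send_rows(
  plan=[0,0,0,0,0,0,0,0,0,0,0,0,0,0,0,0,0,0,0,0,-20,0,0,0,0,0,-40,0,0,0,0,0,-55,0,0,0,0,0,-55,0,0,0,0,0,-55,0,0,0],
  grip=0.5,
)

```text
clock: 17.7
tool_pos: [0.5433, 0.1759, 0.1353]
tool_rot: [0.0, 0.949, 0.316, 0.0]
ft_force: [0.4, -0.1, -0.4]
width: 0.0428
```

```bash
python3 go.py 515.9 79.6 135 192; python3 pic.py c2 300 250 300 270
```

```text
t 17.7 pos [543.3 175.9 135.3] phi 36.88 zax [ 1.e-04 -0.e+00 -1.e+00] F [ 0.41 -0.15 -0.35] M [-0.046  0.006  0.032] w 42.8 q [ 9.3 16.8 94.2 -0.  69.  62.4]
shift [-79.7  60.6   0.2] rotvec [ 1.0000e-02  0.0000e+00 -1.5512e+02]
```

>>> send_rows(
  plan=[-27,20,0,0,0,8,-53,40,0,0,0,16,-79.7,60.6,0,0,0,24.9,-79.7,60.6,0,0,0,24.9,-79.7,60.6,0,0,0,24.9,-79.7,60.6,0,0,0,24.9,-79.7,60.6,0,0,0,24.9],
)

```text
clock: 18.5
tool_pos: [0.5161, 0.0805, 0.1351]
tool_rot: [-0.0, 0.994, 0.105, -0.0]
ft_force: [0.8, 0.4, -0.3]
width: 0.0426
```

```bash
python3 go.py 515.9 79.6 80 12
```

```text
t 18.5 pos [516.1  80.5 135.1] phi 12.08 zax [-2.e-04  3.e-04 -1.e+00] F [ 0.82  0.43 -0.34] M [ 0.012 -0.023 -0.047] w 42.6 q [ -0.6  11.3 101.1   0.   67.6  77.3]
shift [-0.4  0.9 55.1] rotvec [-0.02  0.01  0.08]
```

View pics/side_c2.png

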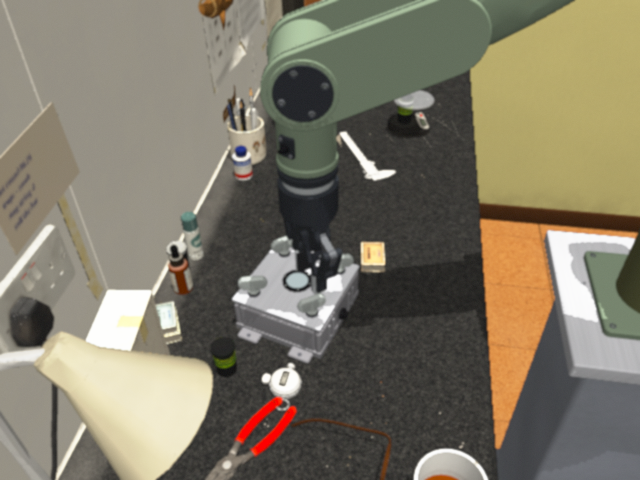

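>>> send_rows(
  plan=[-0.3,0.8,15,0,0,0,-0.3,0.8,30,0,0,0,-0.3,0.8,45,0,0,0,-0.3,0.8,55,0,0,0,-0.3,0.8,55,0,0,0,-0.3,0.8,55,0,0,0],
)

```text
clock: 19.1
tool_pos: [0.516, 0.0791, 0.0805]
tool_rot: [-0.0, 0.995, 0.105, 0.0]
ft_force: [0.5, -0.0, 0.1]
width: 0.0424
```

>>> send_rows(
  plan=[0,0,0,0,0,0,0,0,0,0,0,0,0,0,0,0,0,0,0,0,0,0,0,0,0,0,0,0,0,0,0,0,0,0,0,0],
  grip=0,
)

```text
clock: 19.7
tool_pos: [0.5165, 0.0796, 0.0813]
tool_rot: [-0.001, 0.995, 0.104, 0.001]
ft_force: [-1.7, 4.4, 6.3]
width: 0.009
```

```bash
python3 go.py; python3 -c "
from h import *
print(get_obs()['effort'])"
```

```text
t 19.7 pos [516.5  79.6  81.3] phi 11.96 zax [ 0.0015  0.0015 -1.    ] F [-1.65  4.4   6.27] M [ 0.901  0.185 -0.028] w 9.0 q [-8.000e-01  1.560e+01  1.032e+02  1.000e-01  6.110e+01  7.720e+01]
[ -2.64052056 -33.34887385 -22.65397668  -1.40443146  -0.41549703
  -0.08127897]
```

>>> send_rows(
  plan=[0,-0.6,0.5,0,0,6,0,-0.6,1.0,0,0,12,0,-0.6,1.5,0,0,18,0,-0.6,1.5,0,0,18,0,-0.6,1.5,0,0,18],
)

```text
clock: 20.2
tool_pos: [0.5164, 0.0794, 0.0802]
tool_rot: [-0.0, 0.999, -0.053, 0.001]
ft_force: [-2.6, 2.2, 8.0]
width: 0.0089
```

```bash
cat > f.py <<'E'
from go import *
o,Rm=st();print(round(np.degrees(np.arctan2(Rm[1,0],Rm[0,0])),2),np.round(o['tool_pos']*1000,1),'F',np.round(o['ft_force'],1),'M',np.round(o['wrist_torque'],3),'e6',np.round(o['effort'][5],3),'q6',np.round(np.degrees(o['qpos'][5]),2),o['clock'])
E
python3 f.py
```

```text
-6.03 [516.4  79.4  80.2] F [-2.6  2.2  8. ] M [ 0.399  0.358 -0.064] e6 -0.052 q6 95.27 20.2
```

>>> send_rows(
  plan=[-0.4,-0.3,0.5,0,0,6,-0.4,-0.3,1.0,0,0,12,-0.4,-0.3,1.0,0,0,12,-0.4,-0.3,1.0,0,0,12],
)

```text
clock: 20.6
tool_pos: [0.5164, 0.0793, 0.0798]
tool_rot: [0.0, 0.988, -0.156, 0.001]
ft_force: [-3.1, 2.2, 10.8]
width: 0.0087
```

```bash
python3 f.py
```

```text
-18.0 [516.4  79.3  79.8] F [-3.1  2.2 10.8] M [0.306 0.54  0.04 ] e6 0.037 q6 107.29 20.6
```

>>> send_rows(
  plan=[-0.3,-0.3,0.1,0,0,6,-0.3,-0.3,0.1,0,0,6,-0.3,-0.3,0.1,0,0,6],
)

```text
clock: 20.9
tool_pos: [0.5164, 0.0793, 0.0798]
tool_rot: [0.001, 0.978, -0.208, 0.001]
ft_force: [-3.4, 0.9, 10.7]
width: 0.0089
```

```bash
python3 f.py
```

```text
-23.98 [516.4  79.3  79.8] F [-3.4  0.9 10.7] M [0.107 0.449 0.108] e6 0.09 q6 113.32 20.9
```

>>> send_rows(
  plan=[0,0,0,0,0,5,0,0,0,0,0,10,0,0,0,0,0,10,0,0,0,0,0,10],
)

```text
clock: 21.3
tool_pos: [0.5163, 0.0792, 0.0796]
tool_rot: [0.001, 0.956, -0.292, 0.001]
ft_force: [-2.5, 0.2, 9.3]
width: 0.0087
```

```bash
python3 f.py
```

```text
-33.96 [516.3  79.2  79.6] F [-2.5  0.2  9.3] M [0.04  0.474 0.12 ] e6 0.174 q6 123.31 21.3
```

```bash
cat > avg.py <<'E'
from go import *
L=[]
for i in range(6):
    vision.get_image('top'); o,Rm=st(); L.append([o['wrist_torque'][2],o['effort'][5],*o['ft_force']])
L=np.array(L);print(round(np.degrees(np.arctan2(Rm[1,0],Rm[0,0])),2),'Mz,e6,F',np.round(L.mean(0),3),'sd',np.round(L.std(0),3),o['clock']); print(np.round(L[:,0],3))
E
python3 avg.py
```

```text
-33.96 Mz,e6,F [ 0.172  0.164 -2.371 -0.059 10.485] sd [0.032 0.    0.438 0.477 0.284] 21.6
[0.131 0.153 0.2   0.147 0.223 0.179]
```

>>> send_rows(
  plan=[0,0,0,0,0,4,0,0,0,0,0,8,0,0,0,0,0,8,0,0,0,0,0,8],
)

```text
clock: 22.0
tool_pos: [0.5162, 0.0792, 0.0795]
tool_rot: [0.001, 0.934, -0.358, 0.001]
ft_force: [-2.4, 0.6, 9.2]
width: 0.0086
```

```bash
python3 avg.py
```

```text
-41.94 Mz,e6,F [ 0.281  0.286 -2.601  0.04   9.987] sd [0.02  0.    0.094 0.5   0.442] 22.3
[0.258 0.27  0.317 0.277 0.267 0.298]
```

>>> send_rows(
  plan=[0,0,0,0,0,0,0,0,0,0,0,0,0,0,0,0,0,0,0,0,-20,0,0,0,0,0,-40,0,0,0,0,0,-55,0,0,0,0,0,-55,0,0,0,0,0,-55,0,0,0],
  grip=0.5,
)

```text
clock: 23.1
tool_pos: [0.5149, 0.0799, 0.1323]
tool_rot: [0.0, 0.933, -0.359, -0.0]
ft_force: [-0.9, -0.0, 0.0]
width: 0.0424
```

```bash
python3 go.py 639.9 148.1 135 15
```

```text
t 23.1 pos [514.9  79.9 132.3] phi -42.03 zax [-3.e-04 -2.e-04 -1.e+00] F [-0.87 -0.01  0.01] M [-0.011 -0.002 -0.027] w 42.4 q [ -0.7  11.4 101.4  -0.   67.2 131.3]
shift [  47.2 -134.3   -2.7] rotvec [ 2.000e-02  1.000e-02 -5.703e+01]
```

>>> send_rows(
  plan=[16,-45,-2.7,0,0,-8,32,-90,-2.7,0,0,-16,47.2,-134.3,-2.7,0,0,-24,47.2,-134.3,-2.7,0,0,-32,47.2,-134.3,-2.7,0,0,-40,47.2,-134.3,-2.7,0,0,-48,47.2,-134.3,-2.7,0,0,-57,47.2,-134.3,-2.7,0,0,-57,47.2,-134.3,-2.7,0,0,-57,47.2,-134.3,-2.7,0,0,-57],
)

```text
clock: 24.1
tool_pos: [0.6397, 0.1481, 0.1347]
tool_rot: [0.0, 0.992, 0.129, -0.001]
ft_force: [-0.2, 1.0, -0.9]
width: 0.0427
```

```bash
python3 go.py 639.9 148.1 80 15
```

```text
t 24.1 pos [639.7 148.1 134.7] phi 14.85 zax [-1.3e-03 -2.0e-04 -1.0e+00] F [-0.24  1.02 -0.94] M [ 0.021 -0.059 -0.03 ] w 42.7 q [ 5.5 26.5 81.  -0.  72.7 80.6]
shift [ 0.3  0.  54.7] rotvec [-0.01  0.07 -0.15]
```

>>> send_rows(
  plan=[0.2,0,15,0,0,0,0.2,0,30,0,0,0,0.2,0,45,0,0,0,0.2,0,54,0,0,0,0.2,0,54,0,0,0,0.2,0,54,0,0,0],
)

```text
clock: 24.7
tool_pos: [0.6401, 0.1482, 0.0809]
tool_rot: [-0.0, 0.991, 0.13, -0.0]
ft_force: [-0.3, 0.2, 0.6]
width: 0.0428
```

>>> send_rows(
  plan=[0,0,0,0,0,0,0,0,0,0,0,0,0,0,0,0,0,0,0,0,0,0,0,0,0,0,0,0,0,0,0,0,0,0,0,0],
  grip=0,
)

```text
clock: 25.3
tool_pos: [0.6411, 0.1484, 0.0826]
tool_rot: [0.0, 0.991, 0.13, 0.001]
ft_force: [-0.2, -0.1, 4.2]
width: 0.0089
```

```bash
python3 f.py
```

```text
14.97 [641.1 148.4  82.6] F [-0.2 -0.1  4.2] M [-0.014  0.036 -0.053] e6 -0.046 q6 80.53 25.3
```

>>> send_rows(
  plan=[-1,0,0.5,0,0,6,-1,0,1.0,0,0,12,-1,0,1.4,0,0,18,-1,0,1.4,0,0,18,-1,0,1.4,0,0,18],
)

```text
clock: 25.8
tool_pos: [0.6412, 0.1479, 0.0817]
tool_rot: [-0.0, 1.0, -0.026, 0.002]
ft_force: [1.4, -0.3, 4.3]
width: 0.0089
```

```bash
python3 f.py
```

```text
-3.03 [641.2 147.9  81.7] F [ 1.4 -0.3  4.3] M [-0.016 -0.24  -0.12 ] e6 -0.018 q6 98.51 25.8
```

>>> send_rows(
  plan=[0,0,0.3,0,0,6,0,0,0.6,0,0,12,0,0,0.6,0,0,12,0,0,0.6,0,0,12],
)

```text
clock: 26.2
tool_pos: [0.6411, 0.1476, 0.0815]
tool_rot: [0.0, 0.991, -0.131, 0.002]
ft_force: [0.5, -1.8, 6.5]
width: 0.0089
```

```bash
python3 f.py
```

```text
-15.01 [641.1 147.6  81.5] F [ 0.5 -1.8  6.5] M [-0.21  -0.038  0.066] e6 0.081 q6 110.5 26.2
```

>>> send_rows(
  plan=[0,0,0.1,0,0,5,0,0,0.2,0,0,10,0,0,0.2,0,0,10,0,0,0.2,0,0,10],
)

```text
clock: 26.6
tool_pos: [0.641, 0.1474, 0.0814]
tool_rot: [0.0, 0.976, -0.216, 0.002]
ft_force: [-0.2, -1.3, 6.6]
width: 0.0087
```

```bash
python3 avg.py
```

```text
-24.97 Mz,e6,F [ 0.241  0.234  0.245 -1.703  7.41 ] sd [0.037 0.    0.459 0.288 0.457] 26.9
[0.298 0.217 0.184 0.269 0.227 0.251]
```

>>> send_rows(
  plan=[0,0,0,0,0,3,0,0,0,0,0,3,0,0,0,0,0,3],
)

```text
clock: 27.2
tool_pos: [0.641, 0.1473, 0.0814]
tool_rot: [0.0, 0.97, -0.242, 0.002]
ft_force: [0.4, -1.8, 7.9]
width: 0.0088
```

```bash
python3 avg.py
```

```text
-27.98 Mz,e6,F [ 0.223  0.241 -0.244 -2.404  7.698] sd [0.025 0.    0.543 0.647 0.435] 27.5
[0.197 0.272 0.224 0.22  0.226 0.198]
```

>>> send_rows(
  plan=[0,0,0,0,0,0,0,0,0,0,0,0,0,0,0,0,0,0,0,0,-20,0,0,0,0,0,-40,0,0,0,0,0,-55,0,0,0,0,0,-55,0,0,0,0,0,-55,0,0,0],
  grip=0.5,
)

```text
clock: 28.3
tool_pos: [0.6392, 0.148, 0.1341]
tool_rot: [-0.0, 0.97, -0.242, -0.0]
ft_force: [-0.5, 0.2, 0.2]
width: 0.0427
```

```bash
python3 go.py 611.7 51.8 135 40
```

```text
t 28.3 pos [639.2 148.  134.1] phi -28.02 zax [-1.e-04  0.e+00 -1.e+00] F [-0.51  0.16  0.16] M [-0.011 -0.003 -0.061] w 42.7 q [  5.5  26.4  81.1   0.   72.5 123.5]
shift [20.9 97.9 -0.9] rotvec [ -0.     0.   -68.02]
```

>>> send_rows(
  plan=[7,33,0,0,0,-8,14,66,0,0,0,-16,20.9,97.9,0,0,0,-24,20.9,97.9,0,0,0,-32,20.9,97.9,0,0,0,-40,20.9,97.9,0,0,0,-48,20.9,97.9,0,0,0,-56,20.9,97.9,0,0,0,-64,20.9,97.9,0,0,0,-68,20.9,97.9,0,0,0,-68,20.9,97.9,0,0,0,-68,20.9,97.9,0,0,0,-68],
)

```text
clock: 29.5
tool_pos: [0.6113, 0.0518, 0.1336]
tool_rot: [-0.0, 0.94, 0.341, -0.001]
ft_force: [0.7, 0.3, 0.4]
width: 0.0427
```

```bash
python3 go.py 611.7 51.8 79.5 40; python3 pic.py b2 300 250 300 270
```

```text
t 29.5 pos [611.3  51.8 133.6] phi 39.92 zax [-1.3e-03  1.0e-04 -1.0e+00] F [0.72 0.34 0.38] M [-0.006  0.018  0.015] w 42.7 q [-3.2 21.7 87.8 -0.  70.5 46.8]
shift [ 0.3  0.3 54.1] rotvec [-0.05  0.05 -0.08]
```

View pics/z_b2.png

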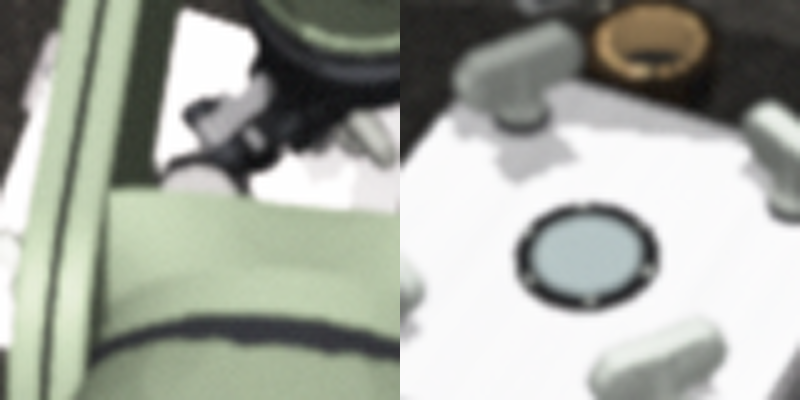

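>>> send_rows(
  plan=[0,0.2,15,0,0,0,0,0.2,30,0,0,0,0,0.2,45,0,0,0,0,0.2,53.5,0,0,0,0,0.2,53.5,0,0,0,0,0.2,53.5,0,0,0],
)

```text
clock: 30.2
tool_pos: [0.6118, 0.0516, 0.0803]
tool_rot: [-0.0, 0.94, 0.342, -0.0]
ft_force: [-0.1, -0.2, 0.3]
width: 0.0428
```

>>> send_rows(
  plan=[0,0,0,0,0,0,0,0,0,0,0,0,0,0,0,0,0,0,0,0,0,0,0,0,0,0,0,0,0,0,0,0,0,0,0,0],
  grip=0,
)

```text
clock: 30.8
tool_pos: [0.6123, 0.052, 0.0817]
tool_rot: [-0.0, 0.94, 0.342, 0.001]
ft_force: [-1.6, 1.7, 5.6]
width: 0.0089
```

```bash
python3 f.py
```

```text
39.98 [612.3  52.   81.7] F [-1.6  1.7  5.6] M [ 0.384  0.37  -0.041] e6 -0.055 q6 46.78 30.8
```

>>> send_rows(
  plan=[-0.5,-0.4,0.4,0,0,6,-0.5,-0.4,0.8,0,0,12,-0.5,-0.4,1.2,0,0,18,-0.5,-0.4,1.2,0,0,18,-0.5,-0.4,1.2,0,0,18],
)

```text
clock: 31.3
tool_pos: [0.6123, 0.0519, 0.0809]
tool_rot: [0.0, 0.982, 0.191, 0.001]
ft_force: [-0.7, 1.7, 6.0]
width: 0.0089
```

```bash
python3 f.py
```

```text
21.97 [612.3  51.9  80.9] F [-0.7  1.7  6. ] M [ 0.403  0.173 -0.028] e6 -0.036 q6 64.78 31.3
```

>>> send_rows(
  plan=[0,-0.2,0.4,0,0,6,0,-0.2,0.7,0,0,12,0,-0.2,0.7,0,0,12,0,-0.2,0.7,0,0,12],
)

```text
clock: 31.7
tool_pos: [0.6124, 0.0519, 0.0807]
tool_rot: [0.0, 0.996, 0.087, 0.001]
ft_force: [-2.2, 1.6, 8.1]
width: 0.0086
```

```bash
python3 f.py
```

```text
10.0 [612.4  51.9  80.7] F [-2.2  1.6  8.1] M [0.253 0.364 0.101] e6 0.097 q6 76.78 31.7
```

>>> send_rows(
  plan=[-0.3,-0.2,0.1,0,0,5,-0.3,-0.2,0.1,0,0,10,-0.3,-0.2,0.1,0,0,10,-0.3,-0.2,0.1,0,0,10],
)

```text
clock: 32.1
tool_pos: [0.6123, 0.0518, 0.0806]
tool_rot: [0.0, 1.0, 0.0, 0.002]
ft_force: [-1.0, 0.6, 7.0]
width: 0.0085
```

```bash
python3 avg.py
```

```text
0.02 Mz,e6,F [ 0.146  0.159 -1.22   1.05   7.314] sd [0.017 0.    0.336 0.291 0.421] 32.4
[0.149 0.174 0.156 0.123 0.128 0.149]
```

>>> send_rows(
  plan=[0,0,0,0,0,4,0,0,0,0,0,7,0,0,0,0,0,7,0,0,0,0,0,7],
)

```text
clock: 32.8
tool_pos: [0.6123, 0.0518, 0.0805]
tool_rot: [0.0, 0.998, -0.061, 0.002]
ft_force: [-1.8, 1.7, 7.4]
width: 0.0087
```

```bash
python3 avg.py
```

```text
-6.96 Mz,e6,F [ 0.264  0.275 -1.435  0.95   7.292] sd [0.008 0.    0.397 0.367 0.735] 33.1
[0.257 0.268 0.274 0.252 0.271 0.26 ]
```

Tight. On to C (φ = 37).

>>> send_rows(
  plan=[0,0,0,0,0,0,0,0,0,0,0,0,0,0,0,0,0,0,0,0,-20,0,0,0,0,0,-40,0,0,0,0,0,-55,0,0,0,0,0,-55,0,0,0,0,0,-55,0,0,0],
  grip=0.5,
)

```text
clock: 33.9
tool_pos: [0.6108, 0.0519, 0.1336]
tool_rot: [0.0, 0.998, -0.061, 0.0]
ft_force: [0.2, 0.7, -0.7]
width: 0.0427
```

```bash
python3 go.py 544 175.9 135 37
```

```text
t 33.9 pos [610.8  51.9 133.6] phi -7.03 zax [ 1.e-04 -1.e-04 -1.e+00] F [ 0.15  0.67 -0.67] M [0.007 0.017 0.016] w 42.7 q [-3.2 21.6 88.  -0.  70.4 93.8]
shift [ -81.5 -114.9   -1.4] rotvec [ 1.000e-02 -0.000e+00 -4.403e+01]
```

>>> send_rows(
  plan=[-27,-38,-1,0,0,-8,-54,-76,-1,0,0,-16,-81.5,-114.9,-1,0,0,-24,-81.5,-114.9,-1,0,0,-32,-81.5,-114.9,-1,0,0,-38,-81.5,-114.9,-1,0,0,-44,-81.5,-114.9,-1,0,0,-44,-81.5,-114.9,-1,0,0,-44,-81.5,-114.9,-1,0,0,-44],
)

```text
clock: 34.8
tool_pos: [0.5437, 0.1757, 0.1341]
tool_rot: [-0.0, 0.949, 0.316, -0.001]
ft_force: [-0.6, -0.2, -0.3]
width: 0.0427
```

```bash
python3 go.py 544 175.9 79.5 37
```

```text
t 34.8 pos [543.7 175.7 134.1] phi 36.87 zax [-1.2e-03 -2.0e-04 -1.0e+00] F [-0.59 -0.21 -0.25] M [-0.015 -0.034  0.074] w 42.7 q [ 9.2 17.  94.1  0.  69.  62.4]
shift [ 0.4  0.1 54.6] rotvec [-0.03  0.06 -0.13]
```

>>> send_rows(
  plan=[0,0,15,0,0,0,0,0,30,0,0,0,0,0,45,0,0,0,0,0,54,0,0,0,0,0,54,0,0,0,0,0,54,0,0,0],
)

```text
clock: 35.4
tool_pos: [0.5439, 0.1759, 0.0803]
tool_rot: [-0.0, 0.948, 0.317, -0.0]
ft_force: [-0.2, 0.4, -0.2]
width: 0.0425
```

>>> send_rows(
  plan=[0,0,0,0,0,0,0,0,0,0,0,0,0,0,0,0,0,0,0,0,0,0,0,0,0,0,0,0,0,0,0,0,0,0,0,0],
  grip=0,
)

```text
clock: 36.0
tool_pos: [0.5446, 0.1764, 0.0817]
tool_rot: [-0.0, 0.948, 0.317, 0.001]
ft_force: [-1.2, 1.9, 5.3]
width: 0.0091
```

```bash
python3 f.py
```

```text
36.97 [544.6 176.4  81.7] F [-1.2  1.9  5.3] M [ 0.308  0.292 -0.052] e6 -0.076 q6 62.28 36.0
```

>>> send_rows(
  plan=[-0.6,-0.4,0.4,0,0,6,-0.6,-0.4,0.8,0,0,12,-0.6,-0.4,1.2,0,0,18,-0.6,-0.4,1.2,0,0,18,-0.6,-0.4,1.2,0,0,18],
)

```text
clock: 36.5
tool_pos: [0.5447, 0.1761, 0.0806]
tool_rot: [0.0, 0.986, 0.165, 0.002]
ft_force: [0.9, 0.6, 5.9]
width: 0.0092
```

```bash
python3 f.py
```

```text
19.03 [544.7 176.1  80.6] F [0.9 0.6 5.9] M [ 0.175 -0.118 -0.034] e6 -0.062 q6 80.23 36.5
```

>>> send_rows(
  plan=[0,-0.1,0.4,0,0,6,0,-0.1,0.7,0,0,12,0,-0.1,0.7,0,0,12,0,-0.1,0.7,0,0,12],
)

```text
clock: 36.9
tool_pos: [0.5448, 0.1758, 0.0805]
tool_rot: [0.0, 0.998, 0.062, 0.002]
ft_force: [-0.4, 0.2, 7.6]
width: 0.0087
```

```bash
python3 f.py
```

```text
7.06 [544.8 175.8  80.5] F [-0.4  0.2  7.6] M [-0.043  0.12   0.064] e6 0.052 q6 92.21 36.9
```

>>> send_rows(
  plan=[-0.2,0,0.1,0,0,6,-0.2,0,0.1,0,0,12,-0.2,0,0.1,0,0,12,-0.2,0,0.1,0,0,12],
)

```text
clock: 37.3
tool_pos: [0.5447, 0.1756, 0.0803]
tool_rot: [0.0, 0.999, -0.043, 0.002]
ft_force: [0.3, -0.8, 7.5]
width: 0.0091
```

```bash
python3 avg.py
```

```text
-4.91 Mz,e6,F [ 0.18   0.163  0.276 -0.456  7.721] sd [0.018 0.    0.438 0.461 0.428] 37.6
[0.146 0.202 0.175 0.183 0.177 0.194]
```

>>> send_rows(
  plan=[0,0,0,0,0,4,0,0,0,0,0,7,0,0,0,0,0,7,0,0,0,0,0,7],
)

```text
clock: 38.0
tool_pos: [0.5447, 0.1755, 0.0803]
tool_rot: [0.0, 0.995, -0.104, 0.002]
ft_force: [1.1, -0.9, 7.5]
width: 0.0085
```

```bash
python3 avg.py
```

```text
-11.88 Mz,e6,F [ 0.297  0.279  0.377 -0.614  7.4  ] sd [0.04  0.    0.317 0.671 0.153] 38.3
[0.299 0.267 0.255 0.29  0.379 0.294]
```

>>> send_rows(
  plan=[0,0,0,0,0,0,0,0,0,0,0,0,0,0,0,0,0,0,0,0,-20,0,0,0,0,0,-40,0,0,0,0,0,-55,0,0,0,0,0,-55,0,0,0,0,0,-55,0,0,0],
  grip=0.5,
)

```text
clock: 39.1
tool_pos: [0.5429, 0.1759, 0.1336]
tool_rot: [0.0, 0.995, -0.105, -0.0]
ft_force: [0.4, -1.1, -1.1]
width: 0.0427
```

```bash
python3 go.py 640 148 135 -28
```

```text
t 39.1 pos [542.9 175.9 133.6] phi -12.02 zax [-0. -0. -1.] F [ 0.42 -1.08 -1.14] M [-0.035 -0.051 -0.008] w 42.7 q [  9.3  16.9  94.3  -0.   68.8 111.3]
shift [100.7   7.1  -1.4] rotvec [ 0.    0.   15.98]
```

>>> send_rows(
  plan=[40,3,-1,0,0,8,80,5,-1,0,0,16,100.7,7.1,-1,0,0,16,100.7,7.1,-1,0,0,16,100.7,7.1,-1,0,0,16,100.7,7.1,-1,0,0,16,100.7,7.1,-1,0,0,16],
)

```text
clock: 39.8
tool_pos: [0.6386, 0.1486, 0.1343]
tool_rot: [0.0, 0.97, -0.242, -0.001]
ft_force: [-0.2, -0.8, -0.5]
width: 0.0427
```

```bash
python3 go.py 640.1 148 79.5 -28
```

```text
t 39.8 pos [638.6 148.6 134.3] phi -27.97 zax [-0.0017 -0.     -1.    ] F [-0.25 -0.77 -0.5 ] M [-0.044  0.01  -0.019] w 42.7 q [  5.5  26.4  81.1   0.   72.6 123.5]
shift [ 1.6 -0.2 54.7] rotvec [0.05 0.08 0.03]
```

>>> send_rows(
  plan=[1,-0.2,15,0,0,0,1,-0.2,30,0,0,0,1,-0.2,45,0,0,0,1,-0.2,54,0,0,0,1,-0.2,54,0,0,0,1,-0.2,54,0,0,0],
)

```text
clock: 40.4
tool_pos: [0.6409, 0.1477, 0.0802]
tool_rot: [0.0, 0.97, -0.242, -0.0]
ft_force: [0.4, 0.4, 0.1]
width: 0.0426
```

>>> send_rows(
  plan=[0,0,0,0,0,0,0,0,0,0,0,0,0,0,0,0,0,0,0,0,0,0,0,0,0,0,0,0,0,0,0,0,0,0,0,0],
  grip=0,
)

```text
clock: 41.0
tool_pos: [0.6415, 0.1471, 0.0819]
tool_rot: [0.0, 0.97, -0.242, 0.001]
ft_force: [-2.9, -2.6, 5.5]
width: 0.0088
```

```bash
python3 f.py
```

```text
-28.01 [641.5 147.1  81.9] F [-2.9 -2.6  5.5] M [-0.574  0.401  0.232] e6 0.184 q6 123.46 41.0
```

>>> send_rows(
  plan=[0,0,0,0,0,1.5,0,0,0,0,0,1.5,0,0,0,0,0,1.5],
)

```text
clock: 41.3
tool_pos: [0.6415, 0.1471, 0.0819]
tool_rot: [0.0, 0.967, -0.254, 0.001]
ft_force: [-2.6, -4.2, 5.5]
width: 0.0086
```

```bash
python3 avg.py
```

```text
-29.48 Mz,e6,F [ 0.341  0.35  -2.128 -3.536  5.981] sd [0.032 0.    0.452 0.836 0.494] 41.6
[0.377 0.386 0.346 0.318 0.322 0.3  ]
```

>>> send_rows(
  plan=[0,0,0,0,0,0,0,0,0,0,0,0,0,0,0,0,0,0,0,0,-20,0,0,0,0,0,-40,0,0,0,0,0,-55,0,0,0,0,0,-55,0,0,0,0,0,-55,0,0,0],
  grip=0.5,
)

```text
clock: 42.4
tool_pos: [0.6411, 0.1478, 0.1358]
tool_rot: [-0.0, 0.967, -0.255, 0.0]
ft_force: [-0.2, 0.2, 0.1]
width: 0.0429
```

```bash
python3 go.py 516 79.5 135 -42
```

```text
t 42.4 pos [641.1 147.8 135.8] phi -29.53 zax [ 4.e-04  2.e-04 -1.e+00] F [-0.21  0.25  0.12] M [ 0.072  0.014 -0.018] w 42.9 q [  5.5  26.5  80.8   0.   72.7 125. ]
shift [-75.2 121.1   0.7] rotvec [-2.000e-02 -1.000e-02  1.247e+01]
```

>>> send_rows(
  plan=[-25,40,0,0,0,6,-50,80,0,0,0,12.5,-75.2,121,0,0,0,12.5,-75.2,121,0,0,0,12.5,-75.2,121,0,0,0,12.5,-75.2,121,0,0,0,12.5,-75.2,121,0,0,0,12.5],
)

```text
clock: 43.1
tool_pos: [0.5179, 0.0799, 0.1363]
tool_rot: [-0.0, 0.934, -0.358, 0.001]
ft_force: [0.3, 0.6, 0.1]
width: 0.043
```

```bash
python3 go.py 516 79.5 79 -42
```

```text
t 43.1 pos [517.9  79.9 136.3] phi -42.0 zax [ 2.e-03  1.e-04 -1.e+00] F [0.26 0.61 0.06] M [-0.039 -0.077 -0.026] w 43.0 q [ -0.7  11.4 100.9   0.   67.6 131.3]
shift [-1.2  1.6 57.3] rotvec [-0.08 -0.08  0.  ]
```

>>> send_rows(
  plan=[-1,1.2,15,0,0,0,-1,1.2,30,0,0,0,-1,1.2,45,0,0,0,-1,1.2,56,0,0,0,-1,1.2,56,0,0,0,-1,1.2,56,0,0,0],
)

```text
clock: 43.7
tool_pos: [0.5151, 0.0795, 0.0799]
tool_rot: [-0.0, 0.934, -0.358, 0.0]
ft_force: [0.8, -0.4, -0.2]
width: 0.0427
```

>>> send_rows(
  plan=[0,0,0,0,0,0,0,0,0,0,0,0,0,0,0,0,0,0,0,0,0,0,0,0,0,0,0,0,0,0,0,0,0,0,0,0],
  grip=0,
)

```text
clock: 44.3
tool_pos: [0.5157, 0.0797, 0.0809]
tool_rot: [-0.001, 0.934, -0.359, 0.001]
ft_force: [1.3, 3.4, 4.9]
width: 0.0091
```

```bash
python3 f.py
```

```text
-42.02 [515.7  79.7  80.9] F [1.3 3.4 4.9] M [ 0.553 -0.215  0.185] e6 0.193 q6 131.25 44.3
```

>>> send_rows(
  plan=[0,0,0,0,0,0.7,0,0,0,0,0,0.7,0,0,0,0,0,0.7],
)

```text
clock: 44.6
tool_pos: [0.5157, 0.0797, 0.0808]
tool_rot: [-0.001, 0.931, -0.364, 0.001]
ft_force: [1.3, 3.2, 5.0]
width: 0.0091
```

```bash
python3 avg.py
```

```text
-42.72 Mz,e6,F [0.279 0.272 1.389 3.399 5.494] sd [0.012 0.    0.419 0.274 0.389] 44.9
[0.272 0.283 0.302 0.275 0.273 0.268]
```

>>> send_rows(
  plan=[0,0,0,0,0,0,0,0,0,0,0,0,0,0,0,0,0,0,0,0,-20,0,0,0,0,0,-50,0,0,0,0,0,-90,0,0,0,-40,0,-120,0,0,0,-80,0,-120,0,0,0,-120,0,-120,0,0,0,-120,0,-120,0,0,0,-120,0,-120,0,0,0],
  grip=0.5,
)

```text
clock: 46.0
tool_pos: [0.4256, 0.1607, 0.1994]
tool_rot: [0.001, 0.932, -0.364, -0.0]
ft_force: [-0.4, -0.8, -0.5]
width: 0.0425
```

```bash
python3 f.py; python3 pic.py end 300 250 300 270
```

```text
-42.64 [425.6 160.7 199.4] F [-0.4 -0.8 -0.5] M [ 0.029 -0.033  0.02 ] e6 0.017 q6 142.45 46.0
```

View pics/side_end.png

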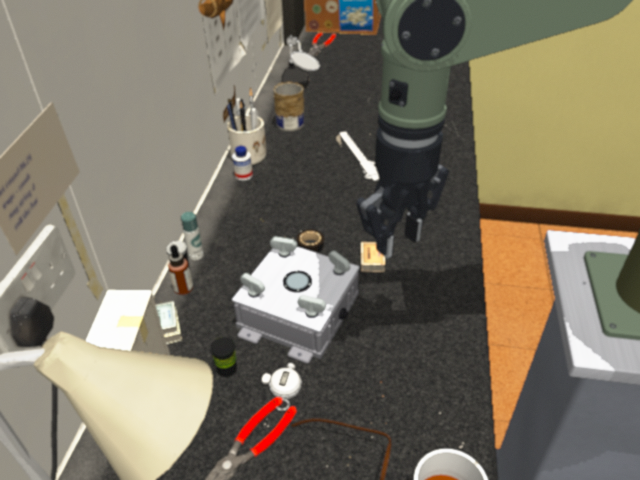

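View pics/z_end.png

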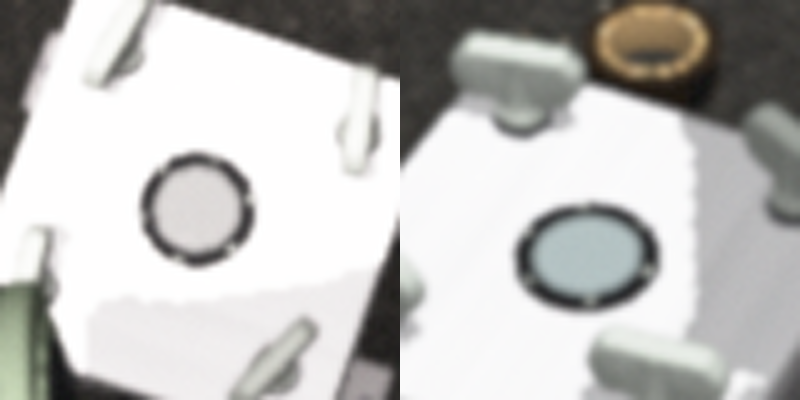

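```bash
python3 -c "
from station import job
print(job.close_job())"
```

```text
the job is handed in; nothing more can be done
None
```

All four wing screws are tight, each within the 0.2–0.4 N m band, and the job was handed in at about 46 s of the 72 s allowed. `close_job` gave no verdict.

I gave each screw 45° clockwise, first one diagonal pair (near-right, then far-left), then the other (far-right, then near-left). I then went round again in the same order until each screw felt firm.

| Screw | Total turn clockwise | Last torque held |
|---|---|---|
| near-right | about 100° | 0.28 N m |
| far-left | about 89° | 0.34 N m |
| far-right | about 92° | 0.27 N m |
| near-left | about 94° | 0.29 N m |

- **Extra check:** After the second round I gripped the first pair again, far-left first. I turned far-left 1.5° and near-right 0.7° to confirm they had not lost tension. These small turns come after the rounds you asked for.
- **Far-left reading:** It read 0.24 N m when first tightened and 0.34 N m at the re-check, which is more than 1.5° should add. Both are inside the band, so I left it.
- **Final state:** The last pictures show the arm clear of the case, with the tally counter, film pot, ring pack and tape looking unmoved. The cover looks flat, but I did not measure that separately. No wrist force reading went above about 11 N.

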